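# Set out the banding tray

### The arm

A 6-joint arm with a two-finger parallel gripper is mounted at the origin on a cart in front of the work surface, level with it; the furniture and walls round the work are solid. World frame = base frame: x ahead of the robot, y to its left, z up, the work surface at z = 0. Lengths are in mm, angles in rad, forces in N, time in s.
With the tool pointing down it reaches from about 275 to 750 mm from the base axis. Payload 10.2 kg.
Tool frame: the origin (TCP) lies where the fingers leave the gripper's body, on its centre line; the fingertips stand 73 mm ahead of it and the grasp point (between the pads) lies 54 mm ahead of it; z points along the fingers, y is the line along which they close (so a half turn about z gives the same grasp; the last joint's range is limited). The gripper opens to 85 mm and grips with 20 to 120 N. Pads are 22 mm wide; open, the fingers measure 114 mm over their backs; the gripper's body (76 mm by 85 mm) begins 54 mm behind the grasp point. The pads swing forward as they close: fully open they stand 13 mm farther back than shut.
Start: joints at [0.968, 0.313, 1.498, -0, 1.331, -0.223], TCP at [194.649, 487.589, 303.894] pointing down, gripper open.
Joint ranges: [-2.94, 2.94], [-0.97, 2.17], [0.19, 2.56], [-1.23, 4.37], [0.02, 3.11], [-2.88, 2.88]. Speed limits (rad/s): [2.39, 2.39, 3.01, 3.14, 3.14, 3.14].

### API

Orientations are given as a unit quaternion [w, x, y, z].
In Python, from rig import ctrl gives the robot as it stands.
- The arm moves only by the shell command python3 -m creep 'ROWS' [OPENING] [FORCE]. ROWS is JSON, a list that holds one entry, the list of rows, each a list of 6 numbers: the shift along the world's x, y, z in units of 25 mm (1.0 is 25 mm), then the turn, a rotation vector about the world's x, y, z in units of 5 degrees (1.0 is 5 degrees). In form: [[[x, y, z, ax, ay, az], ...]]. A call has 1 to 20 rows; each row is the pose to reach, as a shift and turn from the pose commanded when the call began; what a row does not reach only later rows make up. A row lasts 1/12 s, in which the tool goes at most 41.7 mm and 7.16 degrees, less where a joint would pass 70% of its speed; a pose out of reach is approached as far as the arm can. A call with a gripper value outside its range is refused whole. OPENING is the finger opening in mm, from 0 to 85.4, set as the call begins (- or left out, the last holds). The fingers move at their own pace and stop on an object; FORCE is the grip in N (left out, the last holds). Time passes only in rows, so rows that repeat a pose let the fingers close. It gives the time, the measured TCP pose, the force, the opening and the grip force at its end, in the units of the state.
- ctrl.sense(): the state, without advancing time (a new reading comes with each control period).
- ctrl.capture(name): name is "side" or "top"; returns a dict with "image" (420x560x3 uint8, red, green, blue), "fx", "fy", "cx", "cy" (pixels), "R" (3x3) and "t" (3): a world point X has camera coordinates R X + t. Camera axes: x right, y down, z forward; pixel columns grow to the right and rows downward; lengths in mm; the calibration is good to about 2 mm. A picture is of the moment at which its call begins. There is no depth.
- ctrl.finish_job(): hands the job in; it is judged then, once.
The state is a dict: "time_s": time; "joints": joint angles; "dq": joint speeds; "tau": joint torques, N m; "eef_pos": TCP position; "ee_rot": TCP orientation; "force": force on the tool from outside, world axes, zero at the start; "wrist_torque": the same for the moment, N m; "grip_width": opening from 0.0 (shut) to 1.0 (fully open); "grip_force": force on a finger pad.
Only numpy, scipy, OpenCV 4.12 (cv2) and the standard library are available. Lean on these libraries where they do the work, as an engineer would, in place of code of your own. Each camera call takes 0.05 s, during which the arm holds its last target. There are 200 camera calls.

### The job

Set out the wooden tray for banding porcelain: stand the black colour pot upright in the black-ringed well and the brown pot of bright gold (black cap) in the gold-ringed well, and put the little porcelain dish with the black inside in the white-ringed recess; then put the banded lid on the dish, properly seated, to keep dust out. Leave the cobalt and flux pots where they are, and set the dish and lid down rather than dropping them.

Things in the scene. Friction and masses are not known exactly. Their poses are not given: they have to be found in the camera images.
- black_pot: Pot of black ceramic colour: black body with a white label, screw cap light grey; round, 46 mm across, 58 mm tall with a slightly narrower cap on the top 8 mm, about 130 g, standing on the cabinet top. Origin: centre of the underside, z up. A closed carton, 160 mm high, fills the front right of the surface (x 0.26 to 0.50, y -0.29 to 0.04).
- gold_pot: Pot of bright gold, the smallest: brown body with a gold stripe and white label, screw cap black; round, 34 mm across, 46 mm tall with a slightly narrower cap on the top 8 mm, about 130 g, standing on the cabinet top. Origin: centre of the underside, z up.
- cobalt_pot: Look-alike that stays where it is: cobalt pot, dark blue body with a white label, screw cap cream white; round, 40 mm across, 50 mm tall with a slightly narrower cap on the top 8 mm, about 130 g, standing on the cabinet top. Origin: centre of the underside, z up.
- flux_pot: Look-alike that stays where it is: flux pot, white body with a blue stripe, screw cap blue; round, 42 mm across, 52 mm tall with a slightly narrower cap on the top 8 mm, about 130 g, standing on the cabinet top. Origin: centre of the underside, z up.
- dish: Little round porcelain colour dish, white with a black inside, 68 mm across the rim, 18 mm high, 60 g. Its wall flares from a 36 mm foot to the rim; clear opening 61 mm at the rim, 53 mm at 5 mm below it. Can be taken across the rim. Origin: centre of the underside, z up.
- lid: White porcelain dish lid with a black band between gold lines, 74 mm across, 50 mm high, 90 g. Knob 23 mm across, 28 to 50 mm up; the dome beside it is 22 mm up. Below its flange a tapered spigot, 5 mm deep, 50 mm across narrowing to 40, drops inside the dish rim (seated, the lid origin is 13 mm above the dish origin). Starts standing on the spigot. Origin: centre of its underside, z up.
- black_well: Fixed beech block, 82 x 82 x 20 mm, black ring round its well, 56 mm wide, 14 deep (floor 6 mm above origin). Three such blocks stand in a row 84 mm apart, in any order, in a fixed tray 100 x 268 mm, rim 18 mm high; block tops are 25 mm above the cabinet top. Origin: under the well, centre of the block underside, 5 mm above the cabinet top; y along the tray, x across, z up.
- gold_well: Nest block with a gold-yellow ring round its well: same outline, well 44 mm across and 14 mm deep (floor 6 mm above the origin). Fixed. Origin and axes as for the black-ringed block.
- dish_well: Nest block with a white ring round its recess: same outline, recess 62 mm across and 6 mm deep (floor 14 mm above the origin); the dish's foot stands in it and its rim stays above the block. Fixed. Origin and axes as for the black-ringed block.
Mind the look-alikes: they are no part of the job. What is shaped like the gold_pot but turquoise is not meant.

How it is judged:
By the outcome, as a careful person would: the job done as asked, in the order asked, and still so for the second after the job is handed in, with the robot touching nothing.
It also fails if it takes over 96 s, if anything falls off the work surface, if the arm or the gripper's body presses on something with over 40 N, if the wrist force passes 120 N, or if a joint passes its speed limit or range.

## Working session

There is one attempt and no reset: what is moved stays moved. The work goes in short steps, Python scripts to look and compute and a shell command to move; the robot and the scene stay as the last step left them, time stands still between calls to the robot, and variables do not carry over. Pictures are saved under pics/ and viewed, at most 14 in all, crops included, and the job is handed in when it is done.

```bash
mkdir -p pics; ls; python3 - <<'E'
from rig import ctrl
import cv2,pickle
for n in("top","side"):
    c=ctrl.capture(n); pickle.dump(c,open(f"pics/{n}0.pkl","wb")); cv2.imwrite(f"pics/{n}0.png",c["image"][:,:,::-1])
    print(n,c["fx"],c["cx"],c["cy"],c["R"],c["t"])
print(ctrl.sense())
E
```

```text
pics
top 459.48149197717987 277.9225136222568 208.20528892574225 [[ 0.09538611 -0.99542943 -0.00466318]
 [-0.97528093 -0.09251534 -0.20066893]
 [ 0.19932034  0.02368894 -0.97964802]] [ -11.37388227  510.18126827 1040.87053018]
side 395.47534131770414 279.3573761975449 212.3153762595712 [[-0.99941813  0.02557778  0.02256477]
 [-0.00150806  0.62777502 -0.77839337]
 [-0.03407517 -0.77797448 -0.62737117]] [520.48115623  20.26316642 918.89514623]
{'time_s': 0.1, 'joints': array([ 9.67608254e-01,  3.13420168e-01,  1.49834573e+00,  1.24561172e-05,
        1.33097893e+00, -2.23402087e-01]), 'dq': array([ 0.00043964, -0.00120494, -0.00195665,  0.00047343,  0.00059805,
       -0.00054004]), 'tau': array([ 4.77363792e-03, -4.12900972e+01, -2.60138869e+01, -2.91819219e-06,
        3.00579479e-03,  3.03204808e-05]), 'eef_pos': array([194.56002062, 487.47170401, 303.38467243]), 'ee_rot': array([-2.36912417e-04,  1.88755237e-01,  9.82023996e-01, -5.25151112e-04]), 'force': array([-0.45376171, -0.75519282, -0.59065008]), 'wrist_torque': array([ 0.0149412 ,  0.01831095, -0.00135497]), 'grip_force': 0.0, 'grip_width': 1.0055848449602263}
```

View pics/top0.png

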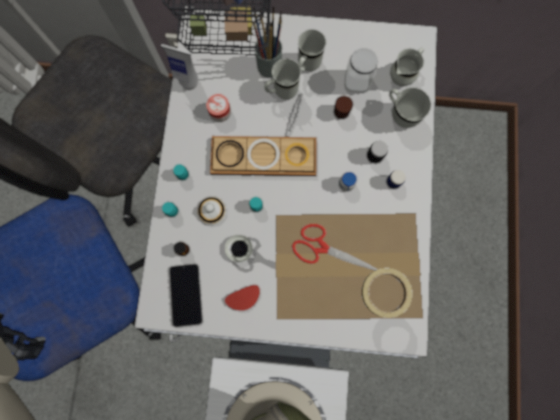

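View pics/side0.png

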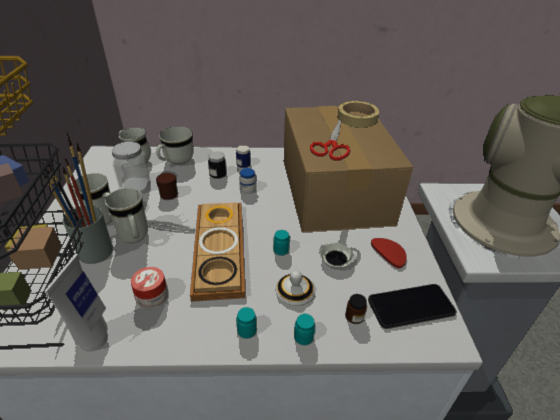

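```bash
python3 - <<'E'
import cv2,numpy as np
t=cv2.imread("pics/top0.png");s=cv2.imread("pics/side0.png")
a=cv2.resize(t[130:320,150:310],None,fx=2.4,fy=2.4,interpolation=3)   # 384x456
b=cv2.resize(s[220:350,230:400],None,fx=2.4,fy=2.4,interpolation=3) # 408x312
o=np.zeros((456,795,3),np.uint8);o[:,:384]=a;o[:312,384:792]=b
cv2.imwrite("pics/crop1.png",o)
E
```

```text
(no output)
```

View pics/crop1.png

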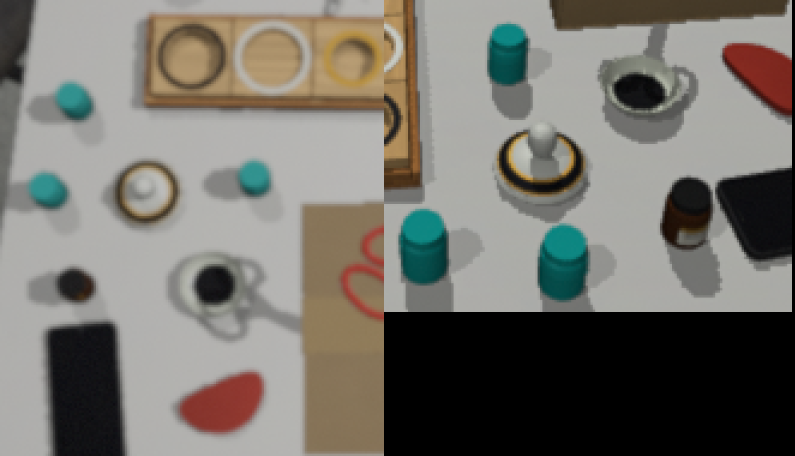

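```bash
cat > h.py <<'E'
import numpy as np,cv2,pickle
def load(n): return pickle.load(open(f"pics/{n}.pkl","rb"))
def ray(c,u,v):
    d=c["R"].T@np.array([(u-c["cx"])/c["fx"],(v-c["cy"])/c["fy"],1]); return -c["R"].T@c["t"],d/np.linalg.norm(d)
def onz(c,u,v,z):
    o,d=ray(c,u,v); return (o+d*(z-o[2])/d[2])
def proj(c,X):
    p=c["R"]@np.array(X,float)+c["t"]; return np.array([c["fx"]*p[0]/p[2]+c["cx"],c["fy"]*p[1]/p[2]+c["cy"]])
def tri(c1,p1,c2,p2):
    A=[];b=[]
    for c,p in((c1,p1),(c2,p2)):
        o,d=ray(c,*p);M=np.eye(3)-np.outer(d,d);A.append(M);b.append(M@o)
    return np.linalg.lstsq(np.vstack(A),np.hstack(b),rcond=None)[0]
def blob(c,box,f,show=""):
    u0,v0,u1,v1=box; im=c["image"][v0:v1,u0:u1]; hsv=cv2.cvtColor(im,cv2.COLOR_RGB2HSV).astype(int)
    m=f(hsv).astype(np.uint8); n,l,s,ce=cv2.connectedComponentsWithStats(m)
    if n<2: return None
    i=1+np.argmax(s[1:,4]); x,y,w,h,a=s[i]
    print(show,"cen",np.round(ce[i]+[u0,v0],1),"bbox",x+u0,y+v0,x+w+u0,y+h+v0,"area",a)
    return ce[i]+[u0,v0]
E
python3 - <<'E'
from h import *
t=load("top0");s=load("side0")
print("C",-t["R"].T@t["t"],-s["R"].T@s["t"])
dark=lambda h:h[...,2]<60
gold=lambda h:(h[...,0]>12)&(h[...,0]<32)&(h[...,1]>130)&(h[...,2]>120)
def P(n,c,p,z):
    if p is not None: print("  ",n,np.round(onz(c,*p,z),1))
for n,c,b,f,z in [("gold cap top",t,(165,235,200,265),dark,40),("gold cap side",s,(340,290,375,325),lambda h:h[...,2]<40,40),
 ("dish in top",t,(225,235,255,262),dark,6),("dish in side",s,(318,245,360,270),dark,6),
 ("blackring T",t,(213,137,246,170),lambda h:h[...,2]<70,25),("blackring S",s,(194,255,243,288),lambda h:h[...,2]<60,25),
 ("whitering T",t,(246,137,282,171),lambda h:(h[...,1]<40)&(h[...,2]>120),25),("whitering S",s,(196,226,243,257),lambda h:(h[...,1]<40)&(h[...,2]>140),25),
 ("lid band T",t,(195,193,228,226),lambda h:h[...,2]<70,15),("lid band S",s,(272,265,320,305),lambda h:h[...,2]<60,15),
 ("blackpot T",t,(366,140,390,166),dark,30),("blackpot S",s,(206,150,230,180),dark,30)]:
    P(n,c,blob(c,b,f,n),z)
cr=[]
for c,(u,v,w,h) in ((t,(280,130,130,70)),(s,(150,140,130,130))):
    cr.append(cv2.resize(c["image"][v:v+h,u:u+w],None,fx=3,fy=3,interpolation=3))
o=np.zeros((390,790,3),np.uint8);o[:210,:390]=cr[0];o[:390,395:785]=cr[1];cv2.imwrite("pics/crop2.png",o[:,:,::-1])
E
```

```text
C [ 291.18830468   11.2205784  1122.01123975] [551.52037578 688.84351447 580.51650048]
gold cap top cen [180.7 248.5] bbox 174 243 188 255 area 128
   gold cap top [393. 257.  40.]
gold cap side cen [355.8 306.2] bbox 346 295 366 322 area 345
   gold cap side [399.2 271.3  40. ]
dish in top cen [239.  248.2] bbox 232 241 247 256 area 188
   dish in top [410.3 123.1   6. ]
dish in side cen [335.9 257.7] bbox 326 251 347 266 area 236
   dish in side [408.8 123.3   6. ]
blackring T cen [239.5 145.5] bbox 239 145 241 147 area 2
   blackring T [665.1 149.   25. ]
blackring S cen [216.7 270.7] bbox 199 257 237 285 area 171
   blackring S [643.8 175.3  25. ]
whitering T cen [263.3 153.4] bbox 247 139 280 170 area 264
   whitering T [650.1  87.6  25. ]
whitering S cen [218.  240.2] bbox 199 227 238 254 area 225
   whitering S [649.3  91.3  25. ]
lid band T cen [200.4 213.4] bbox 199 206 206 221 area 16
   lid band T [485.4 226.3  15. ]
lid band S cen [295. 292.] bbox 278 277 312 300 area 186
   lid band S [498.2 219.3  15. ]
blackpot T cen [373. 157.] bbox 367 149 383 163 area 105
   blackpot T [ 664.6 -184.7   30. ]
blackpot S cen [218.  168.3] bbox 208 158 226 179 area 231
   blackpot S [ 674.  -172.8   30. ]
```

View pics/crop2.png

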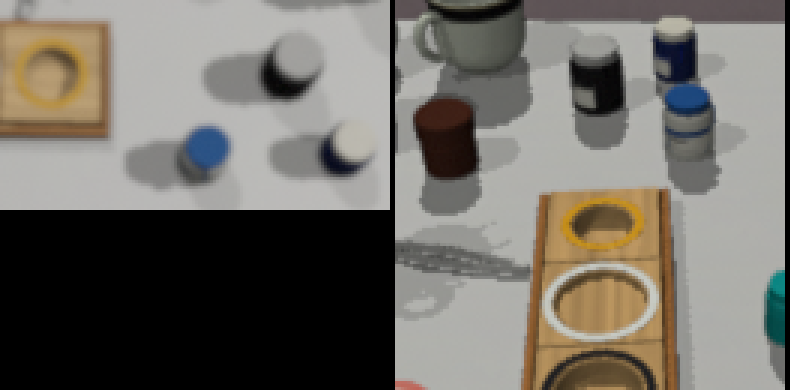

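```bash
python3 - <<'E'
from h import *
t=load("top0");s=load("side0")
for n,a,b,z in [("black cap",(379.3,147.3),(216.7,155),58),("gold cap",(179.5,248),(357.9,297.5),46),("lid knob",(210.4,207.9),(296.2,276.2),45),
 ("black well",(230,153.7),(217.6,270.6),25),("white",(263.3,153.4),(218,240.3),25),("gold",(296.7,154.7),(219.3,214.7),25),("flux",(348.7,179.3),(247.8,172.3),52),("cobalt",(397,177),(243,150),50),
 ("dish in",(239,248.5),(336,257.7),6)]:
    print(n,"tri",np.round(tri(t,a,s,b),1),"T",np.round(onz(t,*a,z)[:2],1),"S",np.round(onz(s,*b,z)[:2],1))
# outlines: tray corners and dish rim / lid flange projected checks
for n,X in [("dish rim T",(410,123,18))]:
    print(n,proj(t,X),proj(s,X))
from rig import ctrl
q=ctrl.sense()["ee_rot"]
from scipy.spatial.transform import Rotation as R
r=R.from_quat([q[1],q[2],q[3],q[0]]); print(r.as_matrix().round(3))
E
```

```text
black cap tri [ 679.1 -193.4   57.7] T [ 681.1 -193.6] S [ 677.1 -191.5]
gold cap tri [393.7 258.2  46.4] T [393.2 258.5] S [394.1 257.7]
lid knob tri [496.6 200.   36.5] T [495.8 198.3] S [496.8 207.9]
black well tri [643.  170.9  20.4] T [641.5 170.2] S [642.2 175.2]
white tri [650.6  87.7  21.7] T [650.1  87.5] S [649.4  91.6]
gold tri [655.4   4.1  21.4] T [654.5   4.1] S [654.4   8.7]
flux tri [ 596.1 -126.    49. ] T [ 595.7 -125.7] S [ 595.5 -121.1]
cobalt tri [ 613.8 -242.8   43.9] T [ 612.9 -241.5] S [ 612.3 -231.6]
dish in tri [409.1 123.2   6. ] T [409.5 123.1] S [408.7 123.3]
dish rim T [238.61018457 247.74046875] [335.99283189 253.37754106]
[[-0.929  0.371 -0.001]
 [ 0.371  0.929 -0.001]
 [ 0.    -0.001 -1.   ]]
```

```bash
python3 -m creep '[[[19.4,-27.2,0,0,0,4.36],[19.4,-27.2,0,0,0,4.36],[19.4,-27.2,0,0,0,4.36],[19.4,-27.2,0,0,0,4.36],[19.4,-27.2,0,0,0,4.36],[19.4,-27.2,0,0,0,4.36],[19.4,-27.2,0,0,0,4.36],[19.4,-27.2,0,0,0,4.36],[19.4,-27.2,0,0,0,4.36],[19.4,-27.2,0,0,0,4.36],[19.4,-27.2,0,0,0,4.36],[19.4,-27.2,0,0,0,4.36],[19.4,-27.2,0,0,0,4.36],[19.4,-27.2,0,0,0,4.36],[19.4,-27.2,0,0,0,4.36],[19.4,-27.2,0,0,0,4.36],[19.4,-27.2,0,0,0,4.36],[19.4,-27.2,0,0,0,4.36],[19.4,-27.2,0,0,0,4.36],[19.4,-27.2,0,0,0,4.36]]]' 75 30
```

```text
time_s: 1.77
eef_pos: [670.5, -180.4, 303.4]
ee_rot: [-0.0, -0.0, 1.0, 0.0]
force: [1.7, 0.5, 0.3]
grip_width: 0.88
grip_force: 0.0
```

```bash
python3 -m creep '[[[0,0,-2,0,0,0],[0,0,-4,0,0,0],[0,0,-4,0,0,0],[0,0,-4,0,0,0],[0,0,-4,0,0,0]]]' 
python3 - <<'E'
from rig import ctrl
import cv2,pickle
for n in("top","side"):
    c=ctrl.capture(n); pickle.dump(c,open(f"pics/{n}1.pkl","wb")); cv2.imwrite(f"pics/{n}1.png",c["image"][:,:,::-1])
E
```

```text
time_s: 2.18
eef_pos: [669.8, -178.6, 203.7]
ee_rot: [-0.001, -0.0, 1.0, 0.0]
force: [0.6, 1.2, 1.0]
grip_width: 0.876
grip_force: 0.0
```

View pics/side1.png

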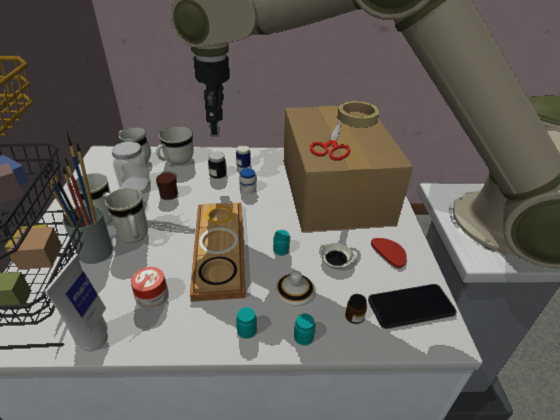

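```bash
python3 -m creep '[[[0.37,-0.58,0,0,0,0],[0.37,-0.58,-1,0,0,0],[0.37,-0.58,-2,0,0,0],[0.37,-0.58,-3,0,0,0],[0.37,-0.58,-4,0,0,0],[0.37,-0.58,-4.55,0,0,0],[0.37,-0.58,-4.55,0,0,0],[0.37,-0.58,-4.55,0,0,0]]]' 
python3 -m creep '[[[0,0,0,0,0,0],[0,0,0,0,0,0],[0,0,0,0,0,0],[0,0,0,0,0,0],[0,0,0,0,0,0],[0,0,0,0,0,0],[0,0,0,0,0,0],[0,0,0,0,0,0]]]' 30 40
```

```text
time_s: 2.95
eef_pos: [679.7, -193.3, 91.7]
ee_rot: [0.001, -0.0, 1.0, -0.0]
force: [-0.1, -0.4, 0.2]
grip_width: 0.881
grip_force: 0.0
time_s: 3.62
eef_pos: [679.8, -193.4, 92.4]
ee_rot: [0.002, -0.0, 1.0, -0.001]
force: [-0.9, 0.2, 6.2]
grip_width: 0.526
grip_force: 40.8
```

```bash
python3 -m creep '[[[0,0,1,0,0,0],[0,0,2,0,0,0],[0,0,3,0,0,0],[0,0,4,0,0,0],[-1.49,14.58,4,0,0,0],[-1.49,14.58,4,0,0,0],[-1.49,14.58,4,0,0,0],[-1.49,14.58,4,0,0,0],[-1.49,14.58,4,0,0,0],[-1.49,14.58,4,0,0,0],[-1.49,14.58,4,0,0,0],[-1.49,14.58,4,0,0,0],[-1.49,14.58,4,0,0,0],[-1.49,14.58,4,0,0,0],[-1.49,14.58,4,0,0,0],[-1.49,14.58,4,0,0,0],[-1.49,14.58,4,0,0,0],[-1.49,14.58,3,0,0,0],[-1.49,14.58,2,0,0,0],[-1.49,14.58,2,0,0,0]]]' 
python3 - <<'E'
from rig import ctrl
import cv2,pickle,numpy as np
o=[]
for n in("top","side"):
    c=ctrl.capture(n); pickle.dump(c,open(f"pics/{n}2.pkl","wb")); cv2.imwrite(f"pics/{n}2.png",c["image"][:,:,::-1])
    b=(200,80) if n=="top" else (140,140)
    o.append(cv2.resize(c["image"][b[1]:b[1]+180,b[0]:b[0]+130],None,fx=3,fy=3))
cv2.imwrite("pics/c2.png",np.hstack(o)[:,:,::-1]); print(ctrl.sense()["eef_pos"])
E
```

```text
time_s: 5.28
eef_pos: [640.3, 169.7, 135.3]
ee_rot: [-0.004, 0.001, 1.0, -0.0]
force: [-1.1, -0.9, -2.6]
grip_width: 0.526
grip_force: 41.4
[642.05702796 170.31619872 140.27750124]
```

View pics/c2.png

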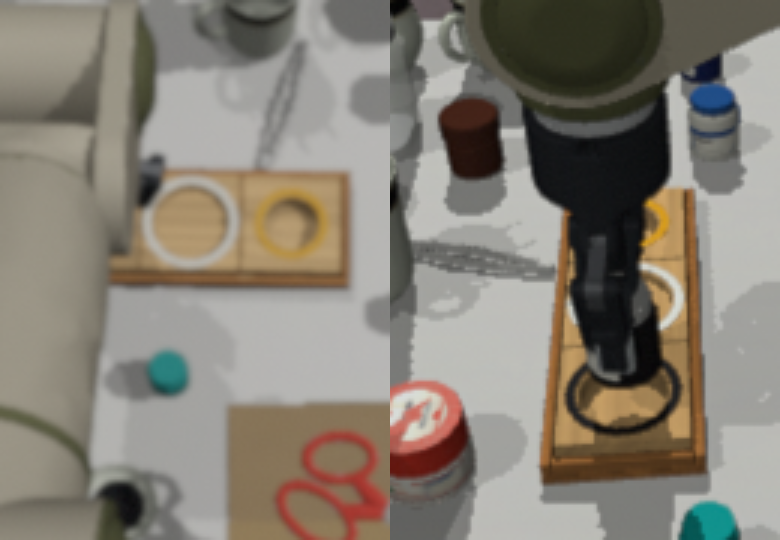

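```bash
python3 -m creep '[[[0,0,-0.5,0,0,0],[0,0,-0.9,0,0,0],[0,0,-1.2,0,0,0],[0,0,-1.4,0,0,0],[0,0,-1.45,0,0,0],[0,0,-1.45,0,0,0],[0,0,-1.45,0,0,0]]]' 
```

```text
time_s: 5.97
eef_pos: [642.0, 171.4, 104.0]
ee_rot: [0.0, -0.0, 1.0, 0.0]
force: [-0.7, -0.1, -0.6]
grip_width: 0.526
grip_force: 41.6
```

```bash
python3 -m creep '[[[0,0,-0.05,0,0,0],[0,0,-0.08,0,0,0],[0,0,-0.08,0,0,0],[0,0,-0.08,0,0,0]]]' 
```

```text
time_s: 6.3
eef_pos: [642.1, 171.4, 103.4]
ee_rot: [0.001, -0.0, 1.0, -0.0]
force: [-4.8, -0.5, 9.3]
grip_width: 0.525
grip_force: 42.5
```

```bash
python3 -m creep '[[[0,0,0,0,0,0],[0,0,0,0,0,0],[0,0,0,0,0,0],[0,0,0,0,0,0],[0,0,0,0,0,0],[0,0,1,0,0,0],[0,0,2,0,0,0],[0,0,3,0,0,0],[-1,0.5,4,0,0,0],[-3,1.1,4,0,0,0],[-5,1.7,4,0,0,0],[-7,2.5,4,0,0,0],[-9,3.2,4,0,0,0],[-9.94,3.47,4,0,0,0],[-9.94,3.47,3,0,0,0],[-9.94,3.47,2,0,0,0],[-9.94,3.47,2,0,0,0],[-9.94,3.47,2,0,0,0]]]' 70 30
python3 - <<'E'
from rig import ctrl
import cv2,pickle,numpy as np
o=[]
for n in("top","side"):
    c=ctrl.capture(n); pickle.dump(c,open(f"pics/{n}3.pkl","wb"))
    b=(150,110) if n=="top" else (190,200)
    o.append(cv2.resize(c["image"][b[1]:b[1]+180,b[0]:b[0]+200],None,fx=2,fy=2))
cv2.imwrite("pics/c3.png",np.hstack(o)[:,:,::-1]); print(ctrl.sense()["eef_pos"])
E
```

```text
time_s: 7.8
eef_pos: [393.5, 258.1, 152.0]
ee_rot: [-0.001, -0.0, 1.0, -0.0]
force: [0.3, -0.2, -0.5]
grip_width: 0.812
grip_force: 0.0
[394.63776532 258.10065755 153.09510339]
```

View pics/c3.png

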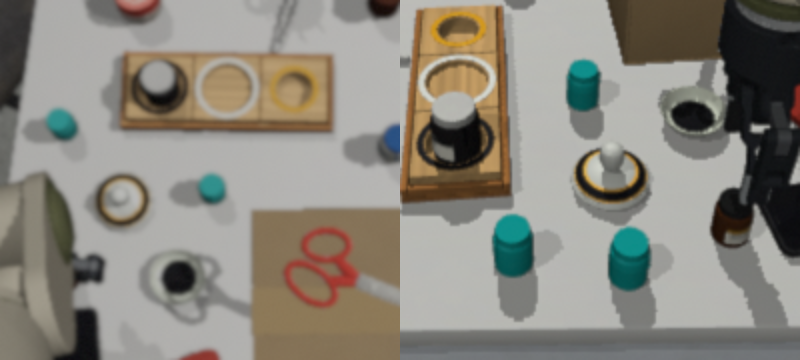

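```bash
python3 -m creep '[[[0,0,-1,0,0,0],[0,0,-2,0,0,0],[0,0,-2.45,0,0,0],[0,0,-2.45,0,0,0],[0,0,-2.45,0,0,0]]]' 
python3 -m creep '[[[0,0,0,0,0,0],[0,0,0,0,0,0],[0,0,0,0,0,0],[0,0,0,0,0,0],[0,0,0,0,0,0],[0,0,0,0,0,0],[0,0,0,0,0,0],[0,0,0,0,0,0],[0,0,0,0,0,0]]]' 20 40
```

```text
time_s: 8.32
eef_pos: [394.3, 258.1, 91.5]
ee_rot: [0.0, 0.0, 1.0, 0.0]
force: [-0.4, 1.0, -0.0]
grip_width: 0.819
grip_force: 0.0
time_s: 9.07
eef_pos: [394.0, 258.3, 91.9]
ee_rot: [0.001, -0.0, 1.0, 0.0]
force: [-1.4, -0.3, 8.3]
grip_width: 0.382
grip_force: 39.0
```

```bash
python3 -m creep '[[[0,0,1,0,0,0],[0,0,2,0,0,0],[0,0,3,0,0,0],[0.5,-0.5,4,0,0,0],[2,-2,4,0,0,0],[3.2,-3.1,4,0,0,0],[4.4,-4.3,4,0,0,0],[5.6,-5.4,4,0,0,0],[6.8,-6.6,4,0,0,0],[8,-7.8,4,0,0,0],[9.2,-8.9,4,0,0,0],[10.2,-9.9,4,0,0,0],[10.44,-10.13,4,0,0,0],[10.44,-10.13,3,0,0,0],[10.44,-10.13,2,0,0,0],[10.44,-10.13,2,0,0,0],[10.44,-10.13,2,0,0,0]]]' 
python3 - <<'E'
from rig import ctrl
import cv2,pickle,numpy as np
o=[]
for n in("top","side"):
    c=ctrl.capture(n); pickle.dump(c,open(f"pics/{n}4.pkl","wb"))
    b=(200,100) if n=="top" else (170,150)
    o.append(cv2.resize(c["image"][b[1]:b[1]+120,b[0]:b[0]+120],None,fx=3,fy=3))
cv2.imwrite("pics/c4.png",np.hstack(o)[:,:,::-1]); print(ctrl.sense()["eef_pos"])
E
```

```text
time_s: 10.48
eef_pos: [653.9, 5.0, 140.2]
ee_rot: [-0.001, -0.0, 1.0, 0.0]
force: [1.1, 0.4, -1.3]
grip_width: 0.38
grip_force: 40.6
[654.90191763   4.96357619 142.60170104]
```

View pics/c4.png

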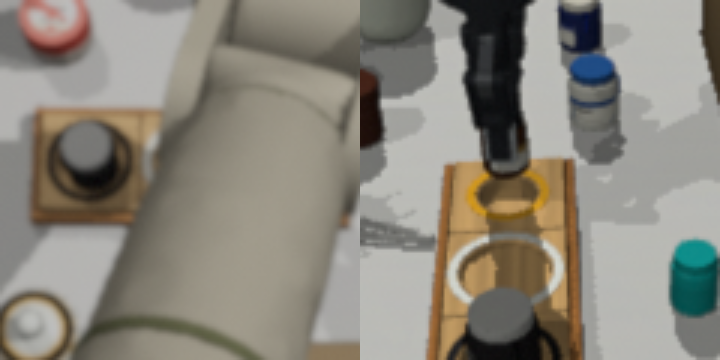

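```bash
python3 -m creep '[[[0,0,-0.5,0,0,0],[0,0,-0.9,0,0,0],[0,0,-1.2,0,0,0],[0,0,-1.4,0,0,0],[0,0,-1.5,0,0,0],[0,0,-1.53,0,0,0],[0,0,-1.56,0,0,0],[0,0,-1.56,0,0,0]]]' 
```

```text
time_s: 11.25
eef_pos: [654.3, 5.0, 103.0]
ee_rot: [-0.0, -0.0, 1.0, -0.0]
force: [-6.7, 0.2, 10.3]
grip_width: 0.378
grip_force: 41.9
```

```bash
python3 -m creep '[[[0,0,0,0,0,0],[0,0,0,0,0,0],[0,0,0,0,0,0],[0,0,0,0,0,0],[0,0,0,0,0,0],[0,0,1,0,0,0],[0,0,2,0,0,0],[0,0,3,0,0,0],[0,0.5,4,0,0,0],[-2,2,4,0,0,0],[-3.5,3,4,0,0,0],[-5,4,4,0,0,0],[-6.3,4.72,4,0,0,0],[-7.6,4.72,4,0,0,0],[-9,4.72,3.5,0,0,0],[-9.81,4.72,3,0,0,0],[-9.81,4.72,2,0,0,0],[-9.81,4.72,2,0,0,0],[-9.81,4.72,2,0,0,0]]]' 85 30
python3 - <<'E'
from rig import ctrl
from h import *
o=[]
for n in("top","side"):
    c=ctrl.capture(n); pickle.dump(c,open(f"pics/{n}5.pkl","wb"))
    b=(180,120) if n=="top" else (230,160)
    o.append(cv2.resize(c["image"][b[1]:b[1]+180,b[0]:b[0]+130],None,fx=3,fy=3))
cv2.imwrite("pics/c5.png",np.hstack(o)[:,:,::-1]); p=ctrl.sense()["eef_pos"]; print(p)
for L in(54,60,65,73):
  for s in(1,-1): print(L,s,proj(c,p+[0,s*46,-L]).round(1), ((proj(c,p+[0,s*46,-L])-[230,160])*3+[390,0]).round())
E
```

```text
time_s: 12.83
eef_pos: [409.4, 122.8, 151.8]
ee_rot: [-0.0, -0.0, 1.0, -0.0]
force: [1.0, -0.2, 0.2]
grip_width: 0.993
grip_force: 0.0
[410.29281546 122.77342771 152.64799311]
54 1 [344.4 239.4] [733. 238.]
54 -1 [337.2 207.8] [712. 143.]
60 1 [343.9 241.9] [732. 246.]
60 -1 [336.9 210.2] [711. 151.]
65 1 [343.6 243.9] [731. 252.]
65 -1 [336.6 212.1] [710. 156.]
73 1 [343.  247.1] [729. 261.]
73 -1 [336.1 215.2] [708. 166.]
```

View pics/c5.png

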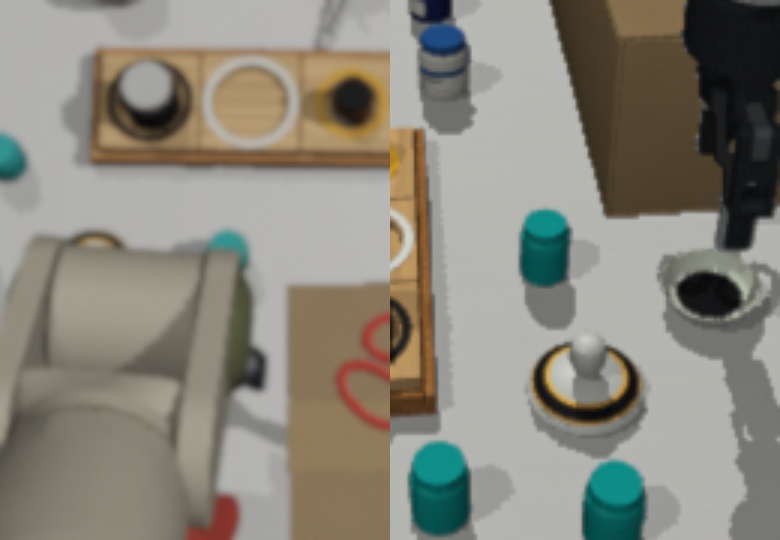

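```bash
python3 -m creep '[[[0,0,-1,0,0,0],[0,0,-2,0,0,0],[0,0,-2.7,0,0,0],[0,0,-3.1,0,0,0],[0,0,-3.24,0,0,0],[0,0,-3.24,0,0,0],[0,0,-3.24,0,0,0]]]' 
python3 -m creep '[[[0,0,0,0,0,0],[0,0,0,0,0,0],[0,0,0,0,0,0],[0,0,0,0,0,0],[0,0,0,0,0,0],[0,0,0,0,0,0]]]' 58 25
```

```text
time_s: 13.52
eef_pos: [409.9, 122.8, 71.5]
ee_rot: [0.001, -0.0, 1.0, 0.0]
force: [0.1, -0.5, -0.1]
grip_width: 0.997
grip_force: 0.0
time_s: 14.02
eef_pos: [409.7, 122.9, 71.9]
ee_rot: [0.001, -0.0, 1.0, -0.0]
force: [-2.2, -0.5, 11.9]
grip_width: 0.759
grip_force: 24.7
```

```bash
python3 -m creep '[[[0,0,0.5,0,0,0],[0,0,1,0,0,0],[0,0,2,0,0,0],[0,0,3,0,0,0],[0.5,0,4,0,0,0],[1.5,-0.1,4,0,0,0],[3,-0.3,4,0,0,0],[4.5,-0.5,4,0,0,0],[6,-0.8,4,0,0,0],[7.5,-1.1,4,0,0,0],[8.8,-1.3,4,0,0,0],[9.4,-1.4,4,0,0,0],[9.58,-1.4,3.5,0,0,0],[9.58,-1.4,2.8,0,0,0],[9.58,-1.4,2.4,0,0,0],[9.58,-1.4,2.2,0,0,0],[9.58,-1.4,2.2,0,0,0]]]' 
python3 - <<'E'
from rig import ctrl
from h import *
o=[]
for n in("top","side"):
    c=ctrl.capture(n); pickle.dump(c,open(f"pics/{n}6.pkl","wb"))
    b=(200,100) if n=="top" else (160,150)
    o.append(cv2.resize(c["image"][b[1]:b[1]+140,b[0]:b[0]+130],None,fx=3,fy=3))
cv2.imwrite("pics/c6.png",np.hstack(o)[:,:,::-1]); p=ctrl.sense()["eef_pos"]; print(p)
E
```

```text
time_s: 15.43
eef_pos: [647.5, 88.1, 124.4]
ee_rot: [-0.001, -0.001, 1.0, 0.0]
force: [0.3, -0.2, -0.5]
grip_width: 0.758
grip_force: 28.0
[648.48176814  88.05699414 126.3250265 ]
```

View pics/c6.png

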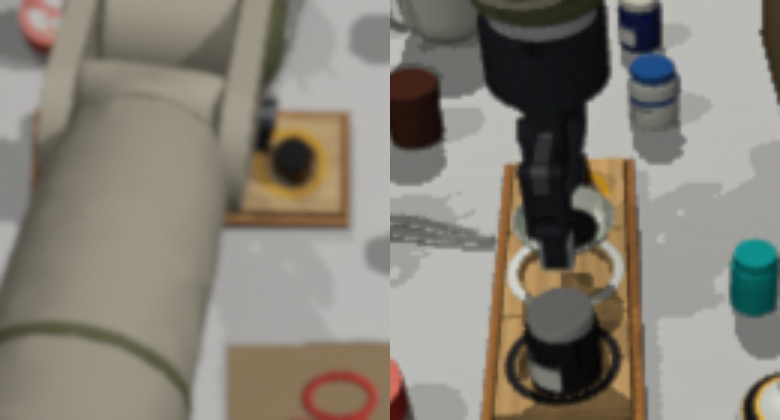

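```bash
python3 -m creep '[[[0.03,0,-0.4,0,0,0],[0.03,0,-0.8,0,0,0],[0.03,0,-1.1,0,0,0],[0.03,0,-1.25,0,0,0],[0.03,0,-1.35,0,0,0],[0.03,0,-1.38,0,0,0],[0.03,0,-1.38,0,0,0],[0.03,0,-1.38,0,0,0]]]' 
```

```text
time_s: 16.2
eef_pos: [649.3, 87.9, 91.5]
ee_rot: [-0.0, -0.0, 1.0, -0.0]
force: [-3.7, -0.3, 4.9]
grip_width: 0.758
grip_force: 30.7
```

```bash
python3 -m creep '[[[0,0,-0.02,0,0,0],[0,0,-0.03,0,0,0],[0,0,-0.03,0,0,0]]]' 
```

```text
time_s: 16.45
eef_pos: [649.3, 88.0, 91.5]
ee_rot: [-0.0, -0.0, 1.0, -0.0]
force: [-6.2, -0.5, 10.0]
grip_width: 0.763
grip_force: 33.7
```

```bash
python3 -m creep '[[[0,0,0,0,0,0],[0,0,0,0,0,0],[0,0,0,0,0,0],[0,0,0,0,0,0],[0,0,0.5,0,0,0],[0,0,1,0,0,0],[0,0,2,0,0,0],[0,0,3,0,0,0],[0,0,3,0,0,0]]]' 76 30
python3 - <<'E'
from h import *
t=load("top3");s=load("side3")
print(onz(t,211,210,15),onz(s,295.5,289,15),tri(t,(211,210),s,(295.5,289)))
# dark/gold band ellipse by mask
for n,c,b,v in(("T",t,(195,193,228,226),95),("S",s,(272,265,320,310),70)):
    im=c["image"][b[1]:b[3],b[0]:b[2]]; h=cv2.cvtColor(im,cv2.COLOR_RGB2HSV)
    m=((h[...,2]<v)|((h[...,1]>100))).astype(np.uint8)
    cs,_=cv2.findContours(m,0,1); k=max(cs,key=cv2.contourArea); e=cv2.fitEllipse(cv2.convexHull(k))
    ce=np.array(e[0])+[b[0],b[1]]; print(n,ce,e[1],onz(c,*ce,14))
E
```

```text
time_s: 17.2
eef_pos: [651.3, 87.9, 172.5]
ee_rot: [0.005, -0.0, 1.0, -0.0]
force: [0.8, 0.1, 0.7]
grip_width: 0.892
grip_force: 0.0
[496.39657181 201.39186786  15.        ] [496.84289717 212.21009064  15.        ] [497.03676377 203.39242852   5.08405902]
T [210.26903439 209.7907238 ] (24.335376739501953, 26.029727935791016) [496.93343783 203.42157679  14.        ]
S [294.89214134 287.69216919] (26.91948890686035, 35.855751037597656) [497.6934676  208.25578536  14.        ]
```

```bash
python3 -m creep '[[[-1,0.8,0,0,0,0],[-2.2,1.6,0,0,0,0],[-3.4,2.5,0,0,0,0],[-4.6,3.4,0,0,0,0],[-5.6,4.2,0,0,0,0],[-6.1,4.56,0,0,0,0],[-6.1,4.56,-0.5,0,0,0],[-6.1,4.56,-0.8,0,0,0],[-6.1,4.56,-0.8,0,0,0],[-6.1,4.56,-0.8,0,0,0]]]' 55 30
python3 - <<'E'
from rig import ctrl
from h import *
o=[]
for n in("top","side"):
    c=ctrl.capture(n); pickle.dump(c,open(f"pics/{n}7.pkl","wb"))
    b=(200,110) if n=="top" else (180,200)
    o.append(cv2.resize(c["image"][b[1]:b[1]+130,b[0]:b[0]+130],None,fx=3,fy=3))
cv2.imwrite("pics/c7.png",np.hstack(o)[:,:,::-1]); p=ctrl.sense()["eef_pos"]; print(p)
for y in(170,229): print((proj(c,[p[0],y,p[2]-68])-[180,200])*3+[390,0])
E
```

```text
time_s: 18.03
eef_pos: [497.3, 201.5, 145.6]
ee_rot: [0.0, -0.0, 1.0, -0.0]
force: [-1.1, 0.7, -0.2]
grip_width: 0.644
grip_force: 0.0
[497.46568841 201.50721916 145.91727096]
[736.48239429 144.89633617]
[742.42764473 217.34904851]
```

View pics/c7.png

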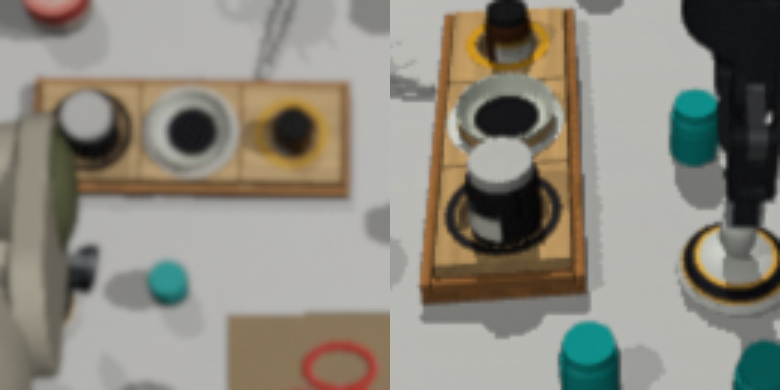

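```bash
python3 -m creep '[[[0,0,-0.8,0,0,0],[0,0,-1.5,0,0,0],[0,0,-1.9,0,0,0],[0,0,-1.9,0,0,0],[0,0,-1.9,0,0,0]]]' 
python3 -m creep '[[[0,0,0,0,0,0],[0,0,0,0,0,0],[0,0,0,0,0,0],[0,0,0,0,0,0],[0,0,0,0,0,0],[0,0,0,0,0,0],[0,0,0,0,0,0],[0,0,0,0,0,0]]]' 10 30
python3 - <<'E'
from h import *
t=load("top7")
p=blob(t,(248,138,280,170),lambda h:h[...,2]<60,"dish"); print(onz(t,*p,25))
p=blob(load("top0"),(225,235,255,262),lambda h:h[...,2]<60,"dish0"); print(onz(t,*p,6))
c=t
im=c["image"][132:175,240:290]; print(onz(t,263.3,153.4,25))
E
```

```text
time_s: 18.55
eef_pos: [497.1, 201.7, 98.2]
ee_rot: [-0.0, -0.0, 1.0, -0.0]
force: [-0.1, 0.4, 0.1]
grip_width: 0.641
grip_force: 0.0
time_s: 19.22
eef_pos: [497.3, 202.1, 98.7]
ee_rot: [0.001, -0.0, 1.0, 0.0]
force: [0.5, 1.4, 6.5]
grip_width: 0.245
grip_force: 29.4
dish cen [263.8 153.5] bbox 257 147 272 161 area 162
[649.93887103  86.11399715  25.        ]
dish0 cen [239.  248.2] bbox 232 241 247 256 area 188
[410.25453608 123.06310881   6.        ]
[650.07531676  87.45205616  25.        ]
```

```bash
python3 -m creep '[[[0,0,0.5,0,0,0],[0,0,1.2,0,0,0],[0,0,2.2,0,0,0],[0,0,3.2,0,0,0],[0.4,-0.3,4,0,0,0],[1.2,-0.9,4,0,0,0],[2.2,-1.6,4,0,0,0],[3.4,-2.5,4,0,0,0],[4.6,-3.4,4,0,0,0],[5.5,-4.1,4,0,0,0],[6,-4.5,4,0,0,0],[6.1,-4.58,3.4,0,0,0],[6.1,-4.58,2.6,0,0,0],[6.1,-4.58,2.2,0,0,0],[6.1,-4.58,2,0,0,0],[6.1,-4.58,2,0,0,0],[6.1,-4.58,2,0,0,0]]]' 
python3 - <<'E'
from rig import ctrl
from h import *
o=[]
for n in("top","side"):
    c=ctrl.capture(n); pickle.dump(c,open(f"pics/{n}8.pkl","wb"))
    b=(200,110) if n=="top" else (150,160)
    o.append(cv2.resize(c["image"][b[1]:b[1]+130,b[0]:b[0]+130],None,fx=3,fy=3))
cv2.imwrite("pics/c8.png",np.hstack(o)[:,:,::-1]); p=ctrl.sense()["eef_pos"]; print(p)
E
```

```text
time_s: 20.63
eef_pos: [649.4, 87.5, 148.6]
ee_rot: [0.0, -0.0, 1.0, -0.0]
force: [-0.5, -0.1, -1.2]
grip_width: 0.243
grip_force: 29.6
[649.66146497  87.51882988 149.10471511]
```

View pics/c8.png

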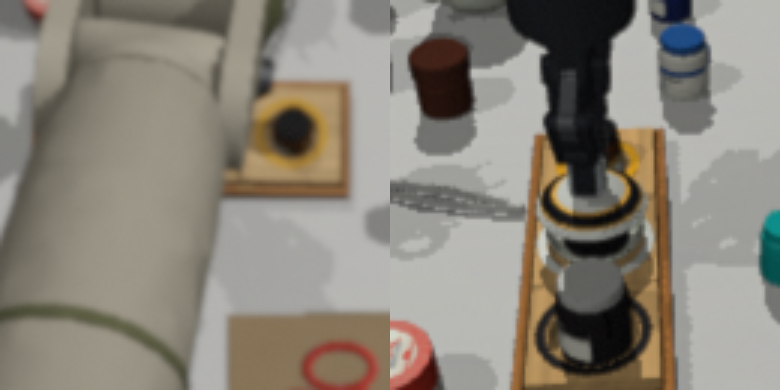

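```bash
python3 -m creep '[[[0,0,-0.2,0,0,0],[0,0,-0.4,0,0,0],[0,0,-0.55,0,0,0],[0,0,-0.65,0,0,0],[0,0,-0.7,0,0,0],[0,0,-0.72,0,0,0],[0,0,-0.72,0,0,0],[0,0,-0.72,0,0,0]]]' 
```

```text
time_s: 21.4
eef_pos: [649.8, 87.3, 131.0]
ee_rot: [0.001, -0.0, 1.0, -0.0]
force: [-0.5, -0.3, 6.1]
grip_width: 0.246
grip_force: 29.9
```

```bash
python3 -m creep '[[[0,0,0,0,0,0],[0,0,0,0,0,0],[0,0,0,0,0,0],[0,0,0,0,0,0],[0,0,0.4,0,0,0],[0,0,1,0,0,0],[0,0,2,0,0,0],[0,0,3,0,0,0],[0,0,4,0,0,0],[-2,1.5,4,0,0,0],[-4,3,4,0,0,0],[-6,5,4,0,0,0],[-8,7,4,0,0,0],[-8,7,4,0,0,0],[-8,7,4,0,0,0]]]' 45 30
python3 - <<'E'
from rig import ctrl
from h import *
o=[]
for n in("top","side"):
    c=ctrl.capture(n); pickle.dump(c,open(f"pics/{n}9.pkl","wb"))
    b=(200,110) if n=="top" else (150,160)
    o.append(cv2.resize(c["image"][b[1]:b[1]+130,b[0]:b[0]+130],None,fx=3,fy=3))
cv2.imwrite("pics/c9.png",np.hstack(o)[:,:,::-1]); p=ctrl.sense()["eef_pos"]; print(p)
E
```

```text
time_s: 22.65
eef_pos: [459.4, 252.3, 230.8]
ee_rot: [0.0, -0.0, 1.0, 0.0]
force: [0.4, 0.8, 0.4]
grip_width: 0.526
grip_force: 0.0
[457.42418141 254.48609173 230.96166923]
```

View pics/c9.png

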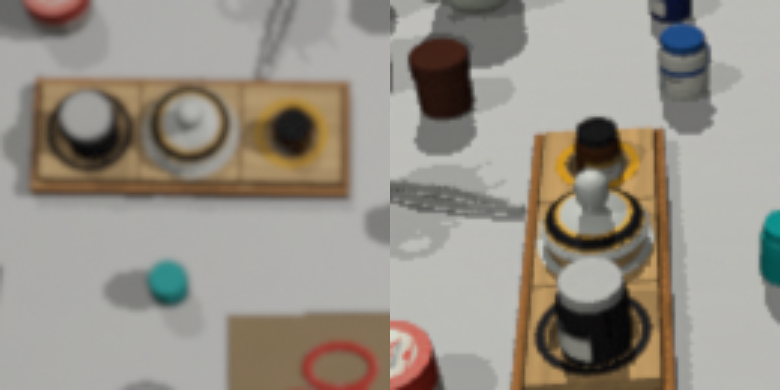

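```bash
python3 - <<'E'
from h import *
t=load("top9");s=load("side9")
a=(200+190/3,110+111/3); b=(150+(592-390)/3,160+190/3)
print("knob",tri(t,a,s,b),onz(t,*a,73))
a=(200+190/3,110+124/3); b=(150+(594-390)/3,160+217/3)
print("band",tri(t,a,s,b),onz(t,*a,48),onz(s,*b,48))
E
```

```text
knob [650.14049711  86.29451368  67.04728548] [650.34302739  85.66963281  73.        ]
band [649.03781406  86.72965629  42.73991705] [647.82576883  86.31121473  48.        ] [647.57801762  92.85292377  48.        ]
```

```bash
python3 -m creep '[[[0,0,1,0,0,0],[0,0,1,0,0,0],[0,0,1,0,0,0],[0,0,1,0,0,0]]]' && python3 -c "
from rig import ctrl
print(ctrl.finish_job())"
```

```text
time_s: 23.08
eef_pos: [461.2, 251.0, 254.9]
ee_rot: [0.0, -0.0, 1.0, -0.0]
force: [0.6, -0.1, -0.1]
grip_width: 0.524
grip_force: 0.0
the job is handed in; nothing more can be done
None
```

The tray is set out and handed in at about 23 s: the black and gold pots stand in their wells, the dish is in the white-ringed recess with its lid seated, and I did not move the cobalt and flux pots; the hand-in returned no verdict.

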